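# Show the green ball to the workshop camera

### The job

Pick up the white photo dish by its black bridge handle, lift it clear of the table, and only then turn it about a quarter turn clockwise (seen from above) so that its orange tab faces straight at the camera, keeping the dish level and the loose green ball in its middle all the way. Finish while still holding the dish up, level and still, for the picture: the ball straight in front of the lens, at lens height and about 17 cm from it. Do not touch the camera and leave the other things on the table where they are.

Things in the scene. Friction and masses are not known exactly. Their poses are not given: they have to be found in the camera images.
- dish: White round photo dish, 150 mm across and 87 mm high over its handle, 0.15 to 0.31 kg. Origin at the centre of its underside, z up; +x points to the orange tab on its rim (its front), -x to a small white screen standing on the rim (80 mm wide, top 50 mm above the underside). Inside it slopes gently (8 degrees, steeper near the rim) to the middle. It stands on the table, its front facing roughly away from the robot
- dish_handle (a point): Centre of the black bar of the dish's bridge handle, the place to grip: square bar 14 x 14 mm, lying along the dish's y over the middle of the dish, 80 mm above its underside, on two aluminium posts 149 mm apart. The top of the ball is 37 mm below this point. Axes as the dish's
- dish_tab (a point): Centre of the top of the orange tab (16 x 34 mm) that sticks out of the dish's rim at the front, 81 mm from the dish's middle along its +x, 22 mm above the underside
- dish_middle (a point): Lowest point of the dish's inner surface, 5 mm above its underside, on its axis. Axes as the dish's
- ball: The green ball as a body; use its centre below
- ball_center (a point): Centre of the loose green ball, 36 mm across, about 20 g, which lies in the middle of the dish, its centre 23 mm above the dish's underside and 57 mm below the centre of the handle's bar
- lens (a point): Centre of the front of the camera's lens, 13 to 17 cm above the table. The camera looks level along this point's -x; its z is up. When the dish's x axis is parallel to this x axis, the tab faces the camera
- camera: Black camera on a stand, to the robot's right, fixed to the table; origin under the middle of its round foot (96 mm across). The camera (42 x 108 x 64 mm, lens 51 mm out from the stand's axis) may stand at different heights, its top at most 0.21 m above the table; x points to its back
- tray: Bystander: open blue box, 110 x 110 x 45 mm, with two buttons in it; origin under its centre. It and the dish may swap places
- spool_red: Bystander: red thread spool, 40 mm across, 55 mm high; origin under its centre
- spool_yellow: Bystander: yellow thread spool, 40 mm across, 55 mm high; origin under its centre
- chalk: Bystander: pink block of tailor's chalk, 50 x 22 x 14 mm
- scissors: Bystander: scissors with green handles, 190 mm long, 11 mm high
- glue: Bystander: white glue bottle with orange cap, 48 mm across, 110 mm high; origin under its centre
Mind the look-alikes: they are no part of the job. Leave any red or yellow look-alike of the dish alone.

How it is judged:
By the outcome, as a careful person would: the job done as asked, in the order asked, and still so for the second after the job is handed in, while the arm keeps its last pose, push and grip.
It also fails if it takes over 56 s, if anything falls off the work surface, if the arm or the gripper's body presses on something with over 40 N, if the wrist force passes 120 N, or if a joint passes its speed limit or range.

### The arm

A 6-joint arm with a two-finger parallel gripper is mounted at the origin on the work surface. World frame = base frame: x ahead of the robot, y to its left, z up, the work surface at z = 0. Lengths are in m, angles in rad, forces in N, time in s.
With the tool pointing down it reaches from about 0.35 to 0.975 m from the base axis. Payload 4.9 kg.
Tool frame: the origin (TCP) lies at the very end of the fingers, on their centre line; the grasp point (between the pads) lies 19 mm behind it; z points along the fingers, y is the line along which they close (so a half turn about z gives the same grasp; the last joint's range is limited). The gripper opens to 85 mm and grips with 20 to 120 N. Pads are 22 mm wide; open, the fingers measure 114 mm over their backs; the gripper's body (76 mm by 85 mm) begins 54 mm behind the grasp point. The pads swing forward as they close: fully open they stand 13 mm farther back than shut.
Start: joints at [1.057, 0.053, 1.613, -0, 1.476, -0.119], TCP at [0.24, 0.577, 0.202] pointing down, gripper open.
Joint ranges: [-3.01, 3.01], [-1.01, 2.22], [0.06, 2.58], [-1.02, 4.17], [0.09, 2.62], [-3.14, 3.14]. Speed limits (rad/s): [2.57, 2.57, 3.14, 3.14, 3.14, 3.14].

### API

Orientations are given as a rotation vector (axis times angle).
In Python, from station import ctrl, imaging gives the robot as it stands.
- The arm moves only by the tool play_rows, never from a script. Its argument "series" is a list of rows, each a list of 3 entries, a list of its own where there are three numbers: the opening, from 0 (shut) to 1 (fully open), then the shift along the tool's x, y, z each as a share of 0.05 m, from -1 to 1, then the turn, a rotation vector about the tool's x, y, z each as a share of 8 degrees, from -1 to 1. In form: [[grip, [dx, dy, dz], [ax, ay, az]], ...]. A call has 1 to 8 rows; each row shifts and turns the commanded pose from where the row before left it, along the tool's axes as they then stand; what a row does not reach is not made up. A row lasts 1/8 s, in which the tool goes at most 62.5 mm and 10.7 degrees, less where a joint would pass 70% of its speed; a pose out of reach is approached as far as the arm can. A call with a number of a shift or a turn outside -1 to 1 is refused whole. A call with a gripper value outside its range is refused whole. The fingers move at their own pace and stop on an object; "force" is the grip in N (left out, the last holds). Time passes only in rows, so rows that do not move let the fingers close. It gives the time, the measured TCP pose, the force, the opening and the grip force at its end, in the units of the state.
- ctrl.get_obs(): the state, without advancing time (a new reading comes with each control period).
- imaging.get_image(name): name is "side" or "top"; returns a dict with "color" (384x512x3 uint8, blue, green, red), "fx", "fy", "cx", "cy" (pixels), "D" ([k1, k2, p1, p2, k3] as OpenCV has them; the pictures are not rectified), "extrinsics" (4x4, takes a point from world to camera coordinates). Camera axes: x right, y down, z forward; pixel columns grow to the right and rows downward; lengths in m; the calibration is good to about 2 mm. A picture is of the moment at which its call begins. There is no depth.
- ctrl.finish_job(): hands the job in; it is judged then, once.
The state is a dict: "t": time; "q": joint angles; "dq": joint speeds; "effort": joint torques, N m; "tool_pos": TCP position; "tool_rot": TCP orientation; "contact_force": force on the tool from outside, world axes, zero at the start; "wrist_torque": the same for the moment, N m; "opening": finger opening in m; "grip_force": force on a finger pad.
Only numpy, scipy, OpenCV 4.12 (cv2) and the standard library are available. Lean on these libraries where they do the work, as an engineer would, in place of code of your own. Each camera call takes 0.05 s, during which the arm holds its last target. There are 200 camera calls.

## Working session

There is one attempt and no reset: what is moved stays moved. The work goes in short steps, Python scripts to look and compute and a tool call to move; the robot and the scene stay as the last step left them, time stands still between calls to the robot, and variables do not carry over. Pictures are saved under pics/ and viewed, at most 10 in all, crops included, and the job is handed in when it is done.

Besides the shell and the picture viewer there is one more tool, called after "Call:" as name([rows], argument=value, ...), one row to a line, values as JSON. play_rows: Moves the arm, as the interface text tells. Shift numbers are shares of 0.05 m and turn numbers shares of 8 degrees, none past 1 either way. Its arguments: {"type":"object","properties":{"series":{"type":"array"},"force":{"type":"number"}},"required":["series"]}

```bash
mkdir -p pics; python3 - <<'E'
from station import ctrl, imaging
import cv2,pickle
o=ctrl.get_obs(); print(o)
for n in("side","top"):
    d=imaging.get_image(n); pickle.dump(d,open(f"{n}0.pkl","wb")); cv2.imwrite(f"pics/{n}0.png",cv2.resize(d["color"],(768,576),interpolation=cv2.INTER_CUBIC)); print(n,d["extrinsics"].round(3).tolist(),d["fx"],d["D"])
E
```

```text
{'t': 0.0, 'q': array([ 1.05701941e+00,  5.33573524e-02,  1.61426070e+00, -1.06292542e-05,
        1.47601048e+00, -1.18982985e-01]), 'dq': array([ 0.0006629 , -0.00139036, -0.00056896, -0.00047711,  0.00182013,
       -0.00184166]), 'effort': array([ 3.39170847e-04, -3.93660235e+01, -3.70183825e+01, -1.05793240e-04,
        6.68768131e-03, -2.85166003e-06]), 'tool_pos': array([0.24004683, 0.57633664, 0.20078267]), 'tool_rot': array([-6.15997240e-01, -3.07997179e+00,  3.04379374e-03]), 'contact_force': array([-0.05318074, -0.10725881,  0.53226253]), 'wrist_torque': array([0.04944327, 0.06118992, 0.03674022]), 'grip_force': 0.0, 'opening': 0.08556984012692626}
side [[0.824, -0.567, 0.009, -0.429], [-0.431, -0.636, -0.64, 0.249], [0.368, 0.523, -0.769, 0.852], [0.0, 0.0, 0.0, 1.0]] 350.6153964661813 [-0.0242802  0.         0.         0.         0.       ]
top [[0.007, -1.0, -0.009, -0.045], [-0.986, -0.005, -0.165, 0.479], [0.165, 0.01, -0.986, 1.322], [0.0, 0.0, 0.0, 1.0]] 444.7798061468961 [-0.14637759  0.          0.          0.          0.        ]
```

View pics/side0.png

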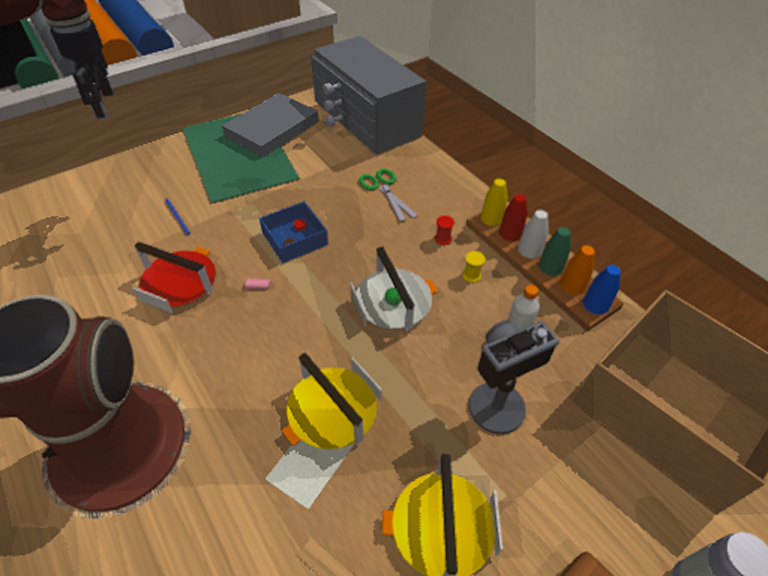

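View pics/top0.png

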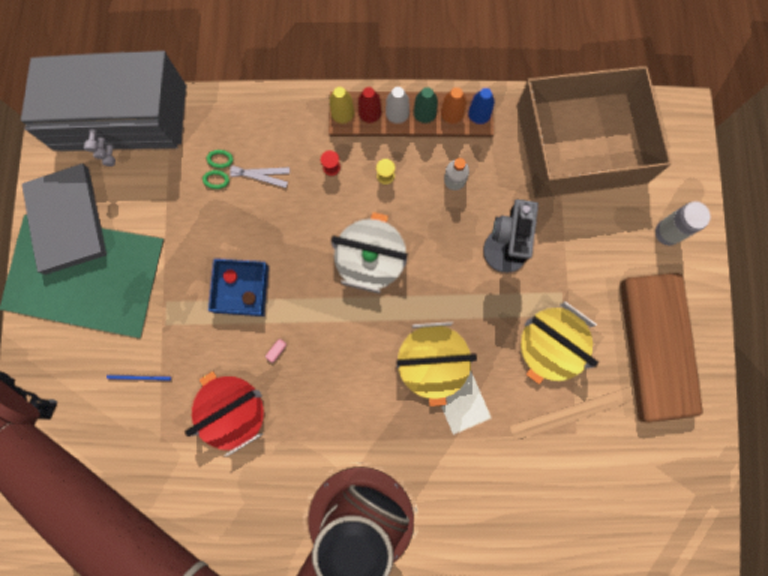

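The top view shows the white dish with the green ball at (370,252), its tab at (379,216), and the camera at (515,235). Red (228,413) and yellow (435,360) and (557,345) are look-alikes. Only the white one matches the description, so I'll check it in enlarged crops.

```bash
python3 - <<'E'
import cv2,pickle
t=pickle.load(open("top0.pkl","rb"))["color"][125:215,210:370]
s=pickle.load(open("side0.pkl","rb"))["color"][155:295,220:390]
cv2.imwrite("pics/topc.png",cv2.resize(t,None,fx=5,fy=5,interpolation=cv2.INTER_CUBIC))
cv2.imwrite("pics/sidec.png",cv2.resize(s,None,fx=4,fy=4,interpolation=cv2.INTER_CUBIC))
E
```

```text
(no output)
```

View pics/topc.png

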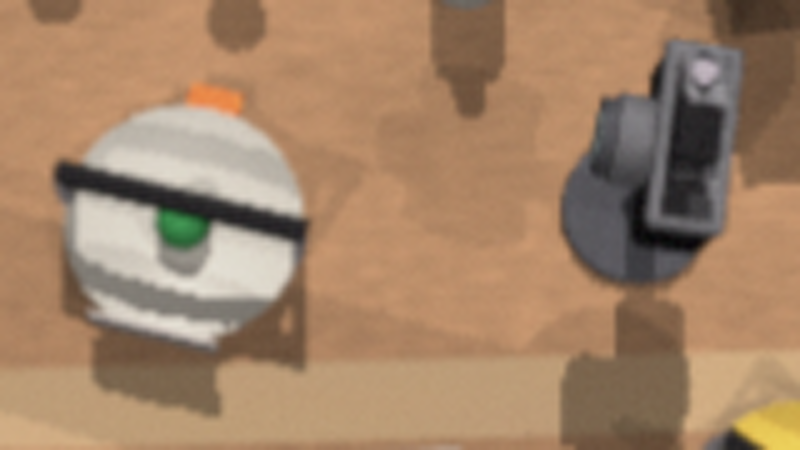

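View pics/sidec.png

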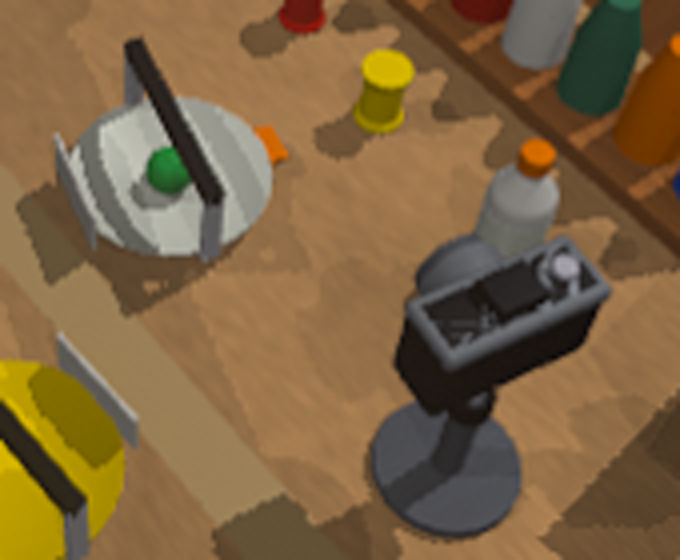

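The crops confirm the white dish: green ball, orange tab on the far side, and the screen toward the robot. In the top crop the bar ends are at (64,172) and (304,226) and the tab at (216,99). The camera's top-face corners are at (668,40), (743,48), (718,235) and (648,228).

```bash
cat > h.py <<'E'
import numpy as np,cv2,pickle
from scipy.optimize import least_squares
V={n:pickle.load(open(f"{n}0.pkl","rb")) for n in("side","top")}
def proj(n,P,d=None):
    d=d or V[n];E=d["extrinsics"];K=np.array([[d["fx"],0,d["cx"]],[0,d["fy"],d["cy"]],[0,0,1.]])
    return cv2.projectPoints(np.atleast_2d(P).astype(float),cv2.Rodrigues(E[:3,:3])[0],E[:3,3],K,np.array(d["D"]))[0][:,0]
def tc(u,v): return np.array([210+(u+.5)/5-.5,125+(v+.5)/5-.5])
def sc(u,v): return np.array([220+(u+.5)/4-.5,155+(v+.5)/4-.5])
def tri(t,s):
    r=least_squares(lambda P:np.r_[proj("top",P)[0]-t,proj("side",P)[0]-s],[.5,-.1,.1]);return r.x,np.abs(r.fun).max()
def atz(n,uv,z): return least_squares(lambda p:proj(n,[p[0],p[1],z])[0]-uv,[.5,-.1]).x
E
python3 - <<'E'
from h import *
for nm,t,s in[("barL",(62,172),(135,46)),("barR",(305,227),(213,190)),("tab",(216,99),(270,145)),
 ("c1",(668,40),(562,240)),("c2",(743,48),(608,288)),("c3",(718,235),(450,362)),("c4",(648,228),(408,305)),("spoolY",None,None)]:
    if t: print(nm,*tri(tc(*t),sc(*s)))
print("foot",atz("top",tc(635,215),.006),atz("side",sc(446,462),.006))
for z in(.087,): print("bar",atz("top",tc(62,172),z),atz("top",tc(305,227),z),atz("side",sc(135,46),z),atz("side",sc(213,190),z))
print("tab",atz("top",tc(216,99),.022),atz("side",sc(270,145),.022))
print("lens barrel mid",atz("top",tc(622,138),.15))
# parametric camera fit: axis x,y,yaw,top z, body offset along its x and y
obs=[("top",tc(668,40)),("top",tc(743,48)),("top",tc(718,235)),("top",tc(648,228)),("side",sc(562,240)),("side",sc(608,288)),("side",sc(450,362)),("side",sc(408,305))]
loc=[(-.021,1),(.021,1),(.021,-1),(-.021,-1)]
def f(p):
    c,s=np.cos(p[3]),np.sin(p[3]);r=[]
    for (n,uv),(a,b) in zip(obs,loc*2):
        b*=.054; r+=list(proj(n,[p[0]+c*a-s*b,p[1]+s*a+c*b,p[2]])[0]-uv)
    return np.array(r)
r=least_squares(f,[.55,-.27,.2,-1.6]);print("body c x,y,top,yaw",r.x,abs(r.fun).max())
E
```

```text
barL [0.55930509 0.05653566 0.082834  ] 0.015119537826393525
barR [ 0.52332756 -0.08846967  0.09082957] 0.4235345485576545
tab [ 0.62116457 -0.03411127  0.01900288] 0.31386907722855995
c1 [ 0.60979435 -0.28810317  0.19292   ] 0.4110596970495237
c2 [ 0.60256828 -0.32781785  0.19991316] 0.7662878053640156
c3 [ 0.49985105 -0.31261871  0.19828469] 0.2825059403893704
c4 [ 0.50401637 -0.2743379   0.1997114 ] 0.584166105790473
foot [ 0.55145905 -0.30088236] [ 0.55702588 -0.29897667]
bar [0.55837068 0.05615681] [ 0.52541565 -0.08917432] [0.556922   0.05321726] [ 0.52421347 -0.08579314]
tab [ 0.62134682 -0.03465199] [ 0.6184368  -0.03567082]
lens barrel mid [ 0.56530773 -0.26896006]
body c x,y,top,yaw [ 0.55463199 -0.30050738  0.19662359 -1.70763493] 1.6214304451942496
```

```bash
cat > ov.py <<'E'
from h import *
c0=np.array([.5546,-.3005]);yaw=-1.7076;X=np.array([np.cos(yaw),np.sin(yaw)]);Y=np.array([-X[1],X[0]])
def W(a,b,z): return [*(c0+a*X+b*Y),z]
th=np.linspace(0,2*np.pi,60)
out=[]
for n,(r0,c,),k in(("top",(125,280),9),("side",(195,300),7)):
    im=cv2.resize(V[n]["color"][r0:r0+(60 if n=="top" else 85),c:c+(85 if n=="top" else 100)],None,fx=k,fy=k,interpolation=cv2.INTER_CUBIC)
    def dr(P,col):
        p=((proj(n,P)-[c,r0]+.5)*k).astype(int); cv2.polylines(im,[p.reshape(-1,1,2)],False,col,1)
    for zz in(.1966,.1326): dr([W(a*.021,b*.054,zz) for a,b in((-1,-1),(1,-1),(1,1),(-1,1),(-1,-1))],(0,255,255))
    dr([W(-.051,.024*np.cos(t),.1646+.024*np.sin(t)) for t in th],(255,0,255))
    dr([W(-.021,.024*np.cos(t),.1646+.024*np.sin(t)) for t in th],(255,255,0))
    dr([W(.048*np.cos(t),.048*np.sin(t),.0) for t in th],(0,255,0))
    out.append(im[:595])
w=min(i.shape[1] for i in out)
h=600
o=np.hstack([cv2.resize(i,(400*1,int(i.shape[0]*400/i.shape[1])))[:340] if 0 else cv2.resize(i,(400,300)) for i in out])
for n,i in zip("ts",out): cv2.imwrite(f"pics/ov{n}.png",i)
E
python3 ov.py
```

```text
(no output)
```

View pics/ovt.png

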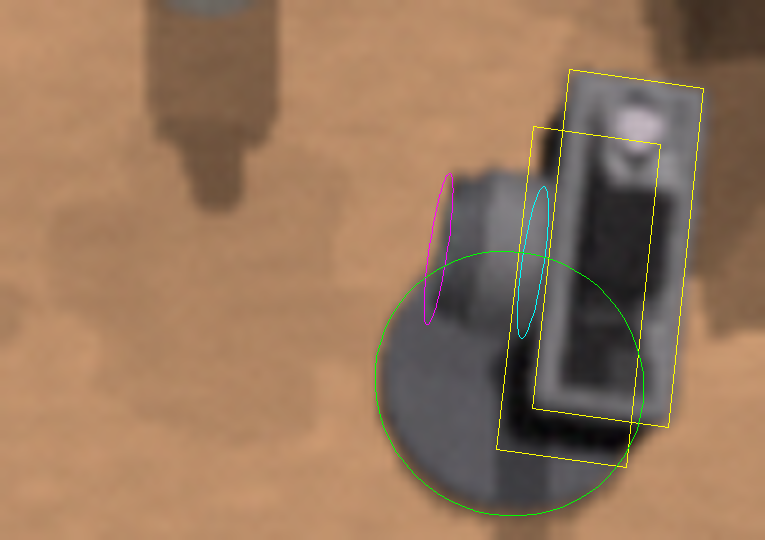

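View pics/ovs.png

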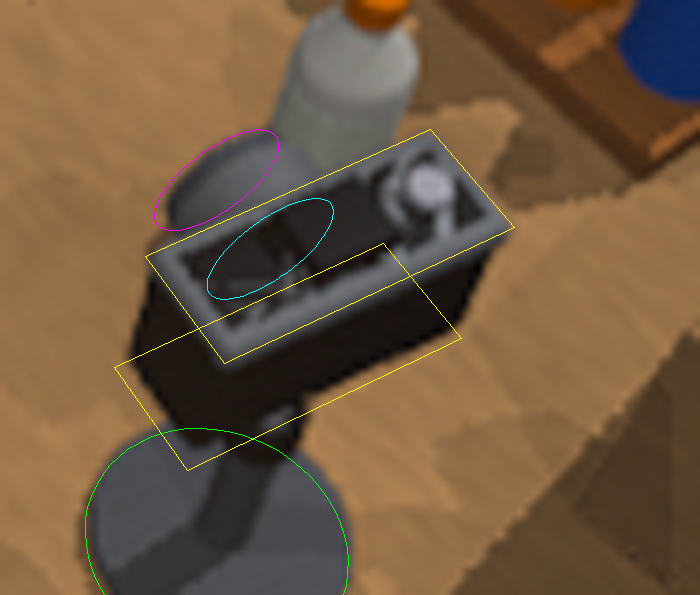

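The overlays show the body is shorter than 64 mm, with the knob making up the rest. The rim is at about 0.197 m and the lens sits slightly nearer the body than predicted. I'll refit with heights free.

```bash
python3 - <<'E'
from h import *
T=lambda u,v:np.array([280+(u+.5)/9-.5,125+(v+.5)/9-.5]); S=lambda u,v:np.array([300+(u+.5)/7-.5,195+(v+.5)/7-.5])
th=np.linspace(0,2*np.pi,181)
def f(p):
    ax,ay,yaw,zt,zb,zl,R,off=p;c,s=np.cos(yaw),np.sin(yaw)
    W=lambda a,b,z:np.array([ax+c*a-s*b,ay+s*a+c*b,z]);r=[]
    def pt(n,P,uv): r.extend(proj(n,P)[0]-uv)
    h=.054;d=.021
    for (a,b),t,q in(((-d,h),(570,76),(430,131)),((d,h),(701,91),(513,227)),((d,-h),(668,420),(226,362)),((-d,-h),(538,406),(150,258))):
        pt("top",W(a+off,b,zt),T(*t));pt("side",W(a+off,b,zt),S(*q))
    pt("top",W(-d+off,-h,zb),T(508,440));pt("top",W(d+off,-h,zb),T(632,453))
    pt("side",W(-d+off,-h,zb),S(133,348));pt("side",W(d+off,-h,zb),S(188,442));pt("side",W(d+off,h,zb),S(458,330))
    L=[W(-.051,R*np.cos(t),zl+R*np.sin(t)) for t in th];F=[W(.048*np.cos(t),.048*np.sin(t),.0) for t in th]
    q=proj("top",L);r+=[q[:,0].min()-T(440,0)[0],q[:,1].max()-T(0,320)[1],q[:,1].min()-T(0,176)[1]]
    q=proj("side",L);r+=[q[:,0].min()-S(167,0)[0],q[:,1].min()-S(0,132)[1]]
    q=proj("top",F);r+=[q[:,0].min()-T(381,0)[0],q[:,1].max()-T(0,517)[1]]
    q=proj("side",F);r+=[q[:,0].min()-S(89,0)[0],q[:,0].max()-S(352,0)[0]]
    return np.array(r)
for lo in(False,):
    r=least_squares(f,[.5546,-.3,-1.707,.195,.14,.165,.022,0],x_scale=[.01,.01,.05,.01,.01,.01,.005,.01],loss="soft_l1")
    p=r.x;print(p.round(4),np.abs(f(p)).round(1).tolist());print("lens",p[0]-.051*np.cos(p[2]),p[1]-.051*np.sin(p[2]),p[5])
# dish fit x,y,yaw
def g(p):
    c,s=np.cos(p[2]),np.sin(p[2]);r=[]
    for a,b,z,t,q in((0,.0745,.087,(62,172),(135,46)),(0,-.0745,.087,(305,227),(213,190)),(.081,0,.022,(216,99),(270,145))):
        P=[p[0]+c*a-s*b,p[1]+s*a+c*b,z];r+=list(proj("top",P)[0]-tc(*t))+list(proj("side",P)[0]-sc(*q))
    return np.array(r)
r=least_squares(g,[.54,-.015,-.2]);print("dish",r.x,r.fun.round(1))
E
```

```text
[ 0.5543 -0.3037 -1.7074  0.1964  0.1437  0.1687  0.0225 -0.003 ] [0.1, 0.8, 0.0, 0.2, 0.2, 0.3, 0.3, 0.2, 0.0, 0.8, 0.1, 0.3, 0.6, 0.2, 0.7, 0.2, 0.6, 0.2, 0.2, 0.8, 1.9, 0.1, 0.9, 1.5, 1.8, 1.4, 0.4, 0.3, 0.1, 0.1, 0.0, 0.3, 0.1, 0.1, 0.2]
lens 0.5612922203195377 -0.2531969988455263 0.1687197085668599
dish [ 0.54125931 -0.01615134 -0.23225546] [-0.1 -0.  -0.2 -0.8 -0.2  0.4  0.6  0.7  0.   0.4  0.3 -0.4]
```

```bash
cat > go.py <<'E'
# usage: go.py x y z yaw(of tool y): remaining shift (in 0.05 m) and turn (in 8 deg) in tool axes
import sys,numpy as np
from scipy.spatial.transform import Rotation as R
from station import ctrl
x,y,z,w=map(float,sys.argv[1:5]);o=ctrl.get_obs()
A=R.from_rotvec(o["tool_rot"]);c,s=np.cos(w),np.sin(w)
B=R.from_matrix(np.array([[s,c,0],[-c,s,0],[0,0,-1]]))
d=np.array([x,y,z])-o["tool_pos"]
print("t",o["t"],"pos",o["tool_pos"].round(4),"q",o["q"].round(3),"F",o["contact_force"].round(1),"grip",o["grip_force"],o["opening"])
print("shift units now",(A.inv().apply(d)/.05).round(3),"in final axes",(B.inv().apply(d)/.05).round(3),"turn",((A.inv()*B).as_rotvec(degrees=True)/8).round(3))
E
python3 go.py .541 -.016 .16 -.232
```

```text
Traceback (most recent call last):
  File "go.py", line 7, in <module>
    B=R.from_matrix(np.array([[s,c,0],[-c,s,0],[0,0,-1]]))
  File "scipy/spatial/transform/_rotation.pyx", line 1143, in scipy.spatial.transform._rotation.Rotation.from_matrix
ValueError: Non-positive determinant (left-handed or null coordinate frame) in rotation matrix 0: [[-0.2299244   0.97320849  0.        ]
 [-0.97320849 -0.2299244   0.        ]
 [ 0.          0.         -1.        ]].
```

Call:
play_rows([
  [1, [0, 0, 0], [0, 0, 0.84]],
  [1, [0, 0, 0], [0, 0, 0.84]],
  [1, [0, 0, 0], [0, 0, 0.84]],
  [1, [0, 0, 0], [0, 0, 0.84]],
  [1, [0, 0, 0], [0, 0, 0.84]],
  [1, [0, 0, 0], [0, 0, 0.84]],
  [1, [0, 0, 0], [0, 0, 0.84]],
  [1, [0, 0, 0], [0, 0, 0.84]],
])

```text
t: 1.1
tool_pos: [0.2402, 0.5765, 0.2013]
tool_rot: [1.947, 2.465, -0.002]
contact_force: [-0.1, -0.7, -0.1]
opening: 0.0853
grip_force: 0.0
```

Call:
play_rows([
  [1, [0, 0, 0], [0, 0, 0.84]],
  [1, [0, 0, 0], [0, 0, 0.84]],
  [1, [0, 0, 0], [0, 0, 0.84]],
  [1, [0, 0, 0], [0, 0, 0.84]],
  [1, [0, 0, 0], [0, 0, 0]],
])

```text
t: 1.72
tool_pos: [0.2402, 0.5766, 0.2014]
tool_rot: [2.461, 1.952, -0.002]
contact_force: [0.6, 0.5, 0.6]
opening: 0.0858
grip_force: 0.0
```

```bash
python3 go.py .541 -.016 .16 -.232
```

```text
Traceback (most recent call last):
  File "go.py", line 7, in <module>
    B=R.from_matrix(np.array([[s,c,0],[-c,s,0],[0,0,-1]]))
  File "scipy/spatial/transform/_rotation.pyx", line 1143, in scipy.spatial.transform._rotation.Rotation.from_matrix
ValueError: Non-positive determinant (left-handed or null coordinate frame) in rotation matrix 0: [[-0.2299244   0.97320849  0.        ]
 [-0.97320849 -0.2299244   0.        ]
 [ 0.          0.         -1.        ]].
```

```bash
sed -i 's/\[\[s,c,0\],\[-c,s,0\]/[[-s,c,0],[c,s,0]/' go.py; python3 go.py .541 -.016 .16 -.232
```

```text
t 1.725 pos [0.2402 0.5766 0.2014] q [1.057 0.053 1.614 0.    1.476 1.287] F [0.6 0.5 0.6] grip 0.0 0.08577451814065239
shift units now [-10.167   8.56    0.835] in final axes [-10.151   8.579   0.827] turn [-0.002  0.007  0.014]
```

Call:
play_rows([
  [1, [-0.5, 0.4, 0.05], [0, 0, 0]],
  [1, [-0.75, 0.63, 0.05], [0, 0, 0]],
  [1, [-0.75, 0.63, 0.05], [0, 0, 0]],
  [1, [-0.75, 0.63, 0.05], [0, 0, 0]],
  [1, [-0.75, 0.63, 0.05], [0, 0, 0]],
  [1, [-0.75, 0.63, 0.05], [0, 0, 0]],
  [1, [-0.75, 0.63, 0.05], [0, 0, 0]],
  [1, [-0.75, 0.63, 0.05], [0, 0, 0]],
])

```text
t: 2.72
tool_pos: [0.4089, 0.2404, 0.1819]
tool_rot: [2.461, 1.953, 0.001]
contact_force: [1.3, 0.1, 0.1]
opening: 0.0854
grip_force: 0.0
```

Call:
play_rows([
  [1, [-0.75, 0.63, 0.05], [0, 0, 0]],
  [1, [-0.75, 0.63, 0.05], [0, 0, 0]],
  [1, [-0.75, 0.63, 0.05], [0, 0, 0]],
  [1, [-0.75, 0.63, 0.05], [0, 0, 0]],
  [1, [-0.75, 0.63, 0.05], [0, 0, 0]],
  [1, [-0.67, 0.62, 0.05], [0, 0, 0]],
  [1, [0, 0, 0], [0, 0, 0]],
  [1, [0, 0, 0], [0, 0, 0]],
])

```text
t: 3.72
tool_pos: [0.5409, -0.0161, 0.1666]
tool_rot: [-2.461, -1.951, 0.001]
contact_force: [-0.5, -0.4, 0.3]
opening: 0.0856
grip_force: 0.0
```

```bash
python3 go.py .541 -.016 .061 -.232; python3 - <<'E'
from station import imaging
import cv2
a=imaging.get_image("side")["color"][120:270,200:350]; b=imaging.get_image("top")["color"][115:215,195:295]
cv2.imwrite("pics/above.png",cv2.resize(cv2.hconcat([cv2.resize(a,(400,400)),cv2.resize(b,(400,400))]),None,fx=1,fy=1))
E
```

```text
t 3.725 pos [ 0.5409 -0.0161  0.1666] q [-0.168 -0.123  1.844  0.     1.422  0.063] F [-0.5 -0.4  0.3] grip 0.0 0.08564173378832886
shift units now [2.000e-03 4.000e-03 2.113e+00] in final axes [3.000e-03 2.000e-03 2.113e+00] turn [-0.007 -0.002  0.01 ]
```

View pics/above.png

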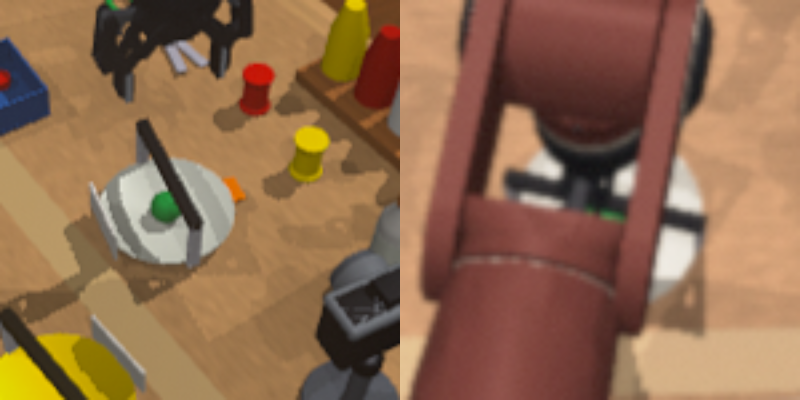

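Call:
play_rows([
  [1, [0, 0, 0.4], [0, 0, 0]],
  [1, [0, 0, 0.5], [0, 0, 0]],
  [1, [0, 0, 0.5], [0, 0, 0]],
  [1, [0, 0, 0.4], [0, 0, 0]],
  [1, [0, 0, 0.3], [0, 0, 0]],
  [0.5, [0, 0, 0], [0, 0, 0]],
  [0.35, [0, 0, 0], [0, 0, 0]],
  [0.3, [0, 0, 0], [0, 0, 0]],
], force=50)

```text
t: 4.82
tool_pos: [0.5423, -0.0166, 0.0633]
tool_rot: [2.462, 1.949, 0.002]
contact_force: [-0.2, 0.7, 0.1]
opening: 0.0322
grip_force: 0.0
```

Call:
play_rows([
  [0.26, [0, 0, 0], [0, 0, 0]],
  [0.23, [0, 0, 0], [0, 0, 0]],
  [0.2, [0, 0, 0], [0, 0, 0]],
  [0.18, [0, 0, 0], [0, 0, 0]],
  [0.16, [0, 0, 0], [0, 0, 0]],
  [0.14, [0, 0, 0], [0, 0, 0]],
  [0.1, [0, 0, 0], [0, 0, 0]],
  [0, [0, 0, 0], [0, 0, 0]],
], force=50)

```text
t: 5.82
tool_pos: [0.5413, -0.0164, 0.062]
tool_rot: [-2.463, -1.95, -0.0]
contact_force: [-0.6, -0.7, 0.2]
opening: -0.0001
grip_force: 0.0
```

Call:
play_rows([
  [0, [0, 0, 0], [0, 0, 0]],
  [0, [0, 0, 0], [0, 0, 0]],
], force=70)

```text
t: 6.08
tool_pos: [0.5413, -0.0164, 0.062]
tool_rot: [-2.463, -1.95, 0.0]
contact_force: [0.2, 0.5, 0.2]
opening: -0.0003
grip_force: 0.0
```

```bash
python3 go.py .541 -.016 .061 -.232;  python3 - <<'E'
from station import imaging
import cv2
a=imaging.get_image("side")["color"][140:260,220:340]
cv2.imwrite("pics/grip.png",cv2.resize(a,(600,600),interpolation=cv2.INTER_CUBIC))
E
```

```text
t 6.075 pos [ 0.5413 -0.0164  0.062 ] q [-0.168 -0.016  1.926 -0.     1.231  0.064] F [0.2 0.5 0.2] grip 0.0 -0.00025828316397995114
shift units now [ 0.007 -0.008  0.02 ] in final axes [ 0.007 -0.008  0.02 ] turn [-0.     0.     0.004]
```

View pics/grip.png

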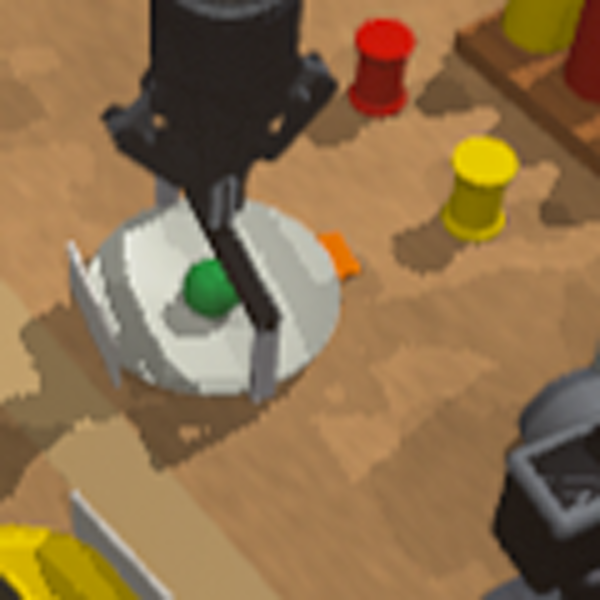

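```bash
python3 - <<'E'
from h import *
f=lambda P:((proj("side",P)-[220,140]+.5)*5).round().tolist()
print("tcp",f([.5413,-.0164,.062]),"tcp+19mm",f([.5413,-.0164,.081]),"+60",f([.5413,-.0164,.122]))
print("tab,barL,barR,ballc",f([[.6201,-.0348,.022],[.5584,.0563,.087],[.5241,-.0886,.087],[.5413,-.0164,.023]]))
E
```

```text
tcp [[216.0, 248.0]] tcp+19mm [[217.0, 226.0]] +60 [[219.0, 176.0]]
tab,barL,barR,ballc [[339.0, 255.0], [168.0, 129.0], [270.0, 317.0], [214.0, 291.0]]
```

```bash
python3 - <<'E'
from h import *
import numpy as np
u=np.array([np.cos(-.232),np.sin(-.232)])
for z in(.1666,.18,.19,.2):
  print(z,[proj("side",[.5409+s*u[0],-.0161+s*u[1],z])[0].round(1).tolist() for s in(-.05,-.043,0,.043,.05)])
m=np.array([264.7,151.9])
for z in(.1666,.18,.19,.2):print(z,atz("side",m,z))
E
```

```text
0.1666 [[245.7, 167.9], [248.2, 167.2], [263.7, 163.0], [278.7, 158.9], [281.2, 158.2]]
0.18 [[245.6, 164.2], [248.2, 163.5], [263.8, 159.3], [279.1, 155.2], [281.5, 154.6]]
0.19 [[245.6, 161.4], [248.2, 160.7], [263.9, 156.5], [279.3, 152.4], [281.8, 151.8]]
0.2 [[245.6, 158.6], [248.2, 157.9], [264.1, 153.7], [279.6, 149.6], [282.1, 148.9]]
0.1666 [0.56764852 0.01640783]
0.18 [0.55898758 0.00514198]
0.19 [ 0.55252418 -0.00326537]
0.2 [ 0.54606079 -0.01167271]
```

The fingers shut on air. The view shows the tips about 22 mm higher than the TCP reading (crop about (222,225), just above the bar), and the dish hasn't moved. I'll lift, open, and go about 20 mm deeper while watching the force.

Call:
play_rows([
  [0, [0, 0, -0.5], [0, 0, 0]],
  [0, [0, 0, -0.5], [0, 0, 0]],
  [1, [0, 0, 0], [0, 0, 0]],
  [1, [0, 0, 0], [0, 0, 0]],
  [1, [0, 0, 0], [0, 0, 0]],
  [1, [0, 0, 0], [0, 0, 0]],
  [1, [0, 0, 0], [0, 0, 0]],
  [1, [0, 0, 0], [0, 0, 0]],
])

```text
t: 7.12
tool_pos: [0.5412, -0.0164, 0.1118]
tool_rot: [-2.463, -1.95, 0.0]
contact_force: [-0.6, -0.7, -0.5]
opening: 0.0854
grip_force: 0.0
```

```bash
python3 go.py .541 -.016 .061 -.232;  python3 - <<'E'
from station import imaging
import cv2,numpy as np,pickle
a=imaging.get_image("side");b=imaging.get_image("top");pickle.dump((a,b),open("ab.pkl","wb"))
A=a["color"][130:250,215:335];B=b["color"][135:195,205:285]
cv2.imwrite("pics/open.png",np.hstack([cv2.resize(A,(440,440),interpolation=cv2.INTER_CUBIC),cv2.resize(B,(360,270),interpolation=cv2.INTER_CUBIC).repeat(1,0) if 0 else np.vstack([cv2.resize(B,(360,270),interpolation=cv2.INTER_CUBIC),np.zeros((170,360,3),np.uint8)])]))
E
```

```text
t 7.125 pos [ 0.5412 -0.0164  0.1118] q [-0.168 -0.073  1.892  0.     1.323  0.064] F [-0.6 -0.7 -0.5] grip 0.0 0.0853831880384914
shift units now [ 0.007 -0.006  1.017] in final axes [ 0.007 -0.007  1.017] turn [-0.002  0.     0.004]
```

View pics/open.png

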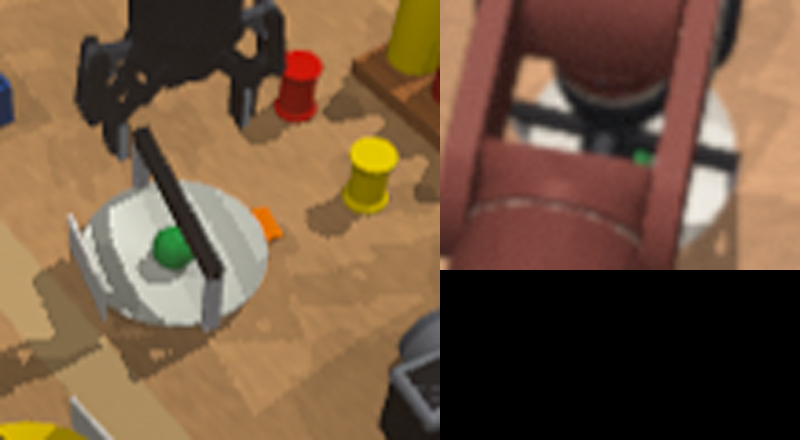

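```bash
python3 - <<'E'
from h import *
for z in(.112,.125,.135,.145,.15,.155):print(z,atz("side",np.array([264.6,168.2]),z).round(4))
for z in(.11,.15,.2):print(proj("top",[.5412,-.0164,z])[0])
E
```

```text
0.112 [0.5643 0.009 ]
0.125 [ 0.5566 -0.0009]
0.135 [ 0.5507 -0.0086]
0.145 [ 0.5447 -0.0162]
0.15 [ 0.5418 -0.02  ]
0.155 [ 0.5388 -0.0239]
[245.96140673 162.99723629]
[245.55923268 159.89276161]
[245.02013929 155.73037198]
```

Call:
play_rows([
  [1, [0, 0, 0.4], [0, 0, 0]],
  [1, [0, 0, 0.4], [0, 0, 0]],
  [1, [0, 0, 0.3], [0, 0, 0]],
  [1, [0, 0, 0.2], [0, 0, 0]],
  [1, [0, 0, 0.12], [0, 0, 0]],
  [1, [0, 0, 0], [0, 0, 0]],
])

```text
t: 7.98
tool_pos: [0.5412, -0.0164, 0.0407]
tool_rot: [-2.463, -1.95, 0.0]
contact_force: [0.5, 0.3, 0.5]
opening: 0.0849
grip_force: 0.0
```

Call:
play_rows([
  [0.6, [0, 0, 0], [0, 0, 0]],
  [0.45, [0, 0, 0], [0, 0, 0]],
  [0.36, [0, 0, 0], [0, 0, 0]],
  [0.3, [0, 0, 0], [0, 0, 0]],
  [0.26, [0, 0, 0], [0, 0, 0]],
  [0.23, [0, 0, 0], [0, 0, 0]],
  [0.2, [0, 0, 0], [0, 0, 0]],
  [0.18, [0, 0, 0], [0, 0, 0]],
], force=30)

```text
t: 8.98
tool_pos: [0.5415, -0.0165, 0.0411]
tool_rot: [2.463, 1.95, 0.001]
contact_force: [1.3, 0.3, -0.1]
opening: 0.0153
grip_force: 0.4
```

Call:
play_rows([
  [0.16, [0, 0, 0], [0, 0, 0]],
  [0.14, [0, 0, 0], [0, 0, 0]],
  [0.1, [0, 0, 0], [0, 0, 0]],
  [0.1, [0, 0, 0], [0, 0, 0]],
], force=30)

```text
t: 9.48
tool_pos: [0.5414, -0.0165, 0.0411]
tool_rot: [2.463, 1.95, 0.0]
contact_force: [0.7, -0.4, -0.2]
opening: 0.0135
grip_force: 30.8
```

The bar is held (opening 13.5 mm). I'll grip firmly and lift gently.

Call:
play_rows([
  [0, [0, 0, 0], [0, 0, 0]],
  [0, [0, 0, 0], [0, 0, 0]],
  [0, [0, 0, -0.04], [0, 0, 0]],
  [0, [0, 0, -0.08], [0, 0, 0]],
  [0, [0, 0, -0.12], [0, 0, 0]],
  [0, [0, 0, -0.16], [0, 0, 0]],
  [0, [0, 0, -0.2], [0, 0, 0]],
  [0, [0, 0, -0.2], [0, 0, 0]],
], force=90)

```text
t: 10.48
tool_pos: [0.5415, -0.0165, 0.082]
tool_rot: [2.463, 1.95, 0.001]
contact_force: [0.3, 0.1, -2.1]
opening: 0.0118
grip_force: 88.3
```

Call:
play_rows([
  [0, [0, 0, -0.24], [0, 0, 0]],
  [0, [0, 0, -0.28], [0, 0, 0]],
  [0, [0, 0, -0.28], [0, 0, 0]],
  [0, [0, 0, -0.28], [0, 0, 0]],
  [0, [0, 0, -0.28], [0, 0, 0]],
  [0, [0, 0, -0.24], [0, 0, 0]],
  [0, [0, 0, -0.2], [0, 0, 0]],
  [0, [0, 0, -0.14], [0, 0, 0]],
])

```text
t: 11.48
tool_pos: [0.5414, -0.0164, 0.1787]
tool_rot: [2.463, 1.95, 0.0]
contact_force: [-0.5, -0.3, -1.0]
opening: 0.0117
grip_force: 88.3
```

Call:
play_rows([
  [0, [0, 0, -0.1], [0, 0, 0]],
  [0, [0, 0, -0.05], [0, 0, 0]],
  [0, [0, 0, 0], [0, 0, 0]],
  [0, [0, 0, 0], [0, 0, 0]],
])

```text
t: 11.98
tool_pos: [0.5411, -0.0164, 0.1851]
tool_rot: [-2.463, -1.95, 0.001]
contact_force: [0.2, -0.1, -0.8]
opening: 0.0115
grip_force: 88.3
```

```bash
python3 go.py .541 -.016 .186 -.232; cat > ball.py <<'E'
# ball centre/axes of green blob and of the orange tab in the side view, near the dish
from station import imaging
import cv2,numpy as np,pickle,sys
from h import *
d=imaging.get_image("side");pickle.dump(d,open("now.pkl","wb"));h=cv2.cvtColor(d["color"],cv2.COLOR_BGR2HSV)
for nm,lo,hi in(("green",(50,120,40),(80,255,255)),("orange",(8,200,150),(15,255,255))):
    n,_,st,c=cv2.connectedComponentsWithStats(cv2.inRange(h,lo,hi))
    print(nm,[(st[i].tolist(),c[i].round(1).tolist()) for i in range(1,n) if st[i,4]>12 and 180<c[i,0]<400])
E
python3 ball.py; python3 -c "
from h import *
print(proj('side',[[.5414,-.0165,.169],[.6203,-.0351,.168]]))"
```

```text
t 11.975 pos [ 0.5411 -0.0164  0.1851] q [-0.168 -0.137  1.825 -0.     1.454  0.064] F [ 0.2 -0.1 -0.8] grip 88.28904747962952 0.011522215839250024
shift units now [ 0.008 -0.003 -0.019] in final axes [ 0.008 -0.003 -0.019] turn [-0.005  0.     0.004]
green [([186, 99, 9, 15, 26], [190.2, 105.8]), ([240, 116, 8, 6, 24], [242.9, 117.9]), ([372, 152, 8, 15, 39], [376.6, 156.6]), ([257, 157, 13, 12, 118], [262.8, 162.4])]
orange [([287, 151, 10, 10, 43], [291.7, 155.4]), ([388, 163, 9, 7, 45], [391.6, 166.4]), ([350, 190, 9, 7, 41], [354.2, 192.8]), ([188, 284, 12, 13, 70], [193.2, 289.8]), ([255, 341, 6, 16, 83], [257.8, 348.2])]
[[263.93024008 162.36839892]
 [292.07638363 154.96604302]]
```

The dish is up, level and clear: the ball is at (263,162) and the tab at (292,155), within 1 px of prediction. Now the turn.

Call:
play_rows([
  [0, [0, 0, 0], [0, 0, 0.1]],
  [0, [0, 0, 0], [0, 0, 0.2]],
  [0, [0, 0, 0], [0, 0, 0.3]],
  [0, [0, 0, 0], [0, 0, 0.4]],
  [0, [0, 0, 0], [0, 0, 0.5]],
  [0, [0, 0, 0], [0, 0, 0.6]],
  [0, [0, 0, 0], [0, 0, 0.6]],
  [0, [0, 0, 0], [0, 0, 0.6]],
])

```text
t: 13.02
tool_pos: [0.5413, -0.0164, 0.1855]
tool_rot: [-2.846, -1.331, 0.0]
contact_force: [0.1, 0.4, -1.1]
opening: 0.0116
grip_force: 88.3
```

Call:
play_rows([
  [0, [0, 0, 0], [0, 0, 0.6]],
  [0, [0, 0, 0], [0, 0, 0.6]],
  [0, [0, 0, 0], [0, 0, 0.6]],
  [0, [0, 0, 0], [0, 0, 0.6]],
  [0, [0, 0, 0], [0, 0, 0.6]],
  [0, [0, 0, 0], [0, 0, 0.6]],
  [0, [0, 0, 0], [0, 0, 0.6]],
  [0, [0, 0, 0], [0, 0, 0.6]],
])

```text
t: 14.02
tool_pos: [0.5413, -0.0164, 0.1855]
tool_rot: [-3.125, -0.321, 0.0]
contact_force: [0.0, -0.8, -1.9]
opening: 0.0116
grip_force: 88.3
```

Call:
play_rows([
  [0, [0, 0, 0], [0, 0, 0.6]],
  [0, [0, 0, 0], [0, 0, 0.5]],
  [0, [0, 0, 0], [0, 0, 0.4]],
  [0, [0, 0, 0], [0, 0, 0.3]],
  [0, [0, 0, 0], [0, 0, 0.3]],
  [0, [0, 0, 0], [0, 0, 0.2]],
  [0, [0, 0, 0], [0, 0, 0.1]],
  [0, [0, 0, 0], [0, 0, 0.06]],
])

```text
t: 15.02
tool_pos: [0.5413, -0.0164, 0.1855]
tool_rot: [3.134, -0.213, -0.0]
contact_force: [0.1, -0.9, -0.8]
opening: 0.0116
grip_force: 88.3
```

```bash
python3 go.py .5843 -.0845 .187 -1.7075; python3 ball.py; python3 -c "
from h import *
print(proj('side',[[.541,-.0165,.167],[.530,-.0967,.166]]))"
```

```text
t 15.025 pos [ 0.5413 -0.0164  0.1855] q [-0.168 -0.137  1.824 -0.     1.454  1.539] F [ 0.1 -0.9 -0.8] grip 88.28708410263062 0.011638319945623395
shift units now [ 1.036  1.232 -0.03 ] in final axes [ 1.038  1.231 -0.03 ] turn [0.    0.    0.008]
green [([182, 99, 11, 11, 26], [187.8, 104.4]), ([240, 116, 12, 11, 64], [245.5, 120.9]), ([372, 152, 8, 15, 40], [376.4, 156.4]), ([259, 157, 12, 13, 123], [264.6, 162.7])]
orange [([388, 163, 9, 7, 45], [391.6, 166.4]), ([273, 181, 14, 8, 55], [280.1, 184.7]), ([350, 190, 9, 7, 42], [354.3, 192.8]), ([188, 284, 12, 13, 70], [193.2, 289.8]), ([255, 341, 6, 16, 84], [257.9, 348.2])]
[[263.78111486 162.97323936]
 [279.01875749 184.11998909]]
```

Call:
play_rows([
  [0, [0.015, 0.017, -0.005], [0, 0, 0]],
  [0, [0.03, 0.034, -0.005], [0, 0, 0]],
  [0, [0.045, 0.051, -0.005], [0, 0, 0]],
  [0, [0.06, 0.068, -0.005], [0, 0, 0]],
  [0, [0.07, 0.086, -0.005], [0, 0, 0]],
  [0, [0.085, 0.103, -0.005], [0, 0, 0]],
  [0, [0.1, 0.12, 0], [0, 0, 0]],
  [0, [0.115, 0.137, 0], [0, 0, 0]],
])

```text
t: 16.08
tool_pos: [0.5632, -0.051, 0.187]
tool_rot: [3.134, -0.212, 0.0]
contact_force: [0.9, 0.3, -1.4]
opening: 0.0117
grip_force: 88.3
```

Call:
play_rows([
  [0, [0.115, 0.137, 0], [0, 0, 0]],
  [0, [0.1, 0.12, 0], [0, 0, 0]],
  [0, [0.085, 0.103, 0], [0, 0, 0]],
  [0, [0.07, 0.086, 0], [0, 0, 0]],
  [0, [0.06, 0.068, 0], [0, 0, 0]],
  [0, [0.045, 0.051, 0], [0, 0, 0]],
  [0, [0.03, 0.034, 0], [0, 0, 0]],
  [0, [0.015, 0.017, 0], [0, 0, 0]],
])

```text
t: 17.08
tool_pos: [0.5846, -0.0845, 0.187]
tool_rot: [-3.134, 0.212, 0.0]
contact_force: [-0.6, 0.6, -0.9]
opening: 0.0116
grip_force: 88.3
```

Call:
play_rows([
  [0, [0, 0, 0], [0, 0, 0]],
  [0, [0, 0, 0], [0, 0, 0]],
  [0, [0, 0, 0], [0, 0, 0]],
  [0, [0, 0, 0], [0, 0, 0]],
  [0, [0, 0, 0], [0, 0, 0]],
  [0, [0, 0, 0], [0, 0, 0]],
  [0, [0, 0, 0], [0, 0, 0]],
  [0, [0, 0, 0], [0, 0, 0]],
])

```text
t: 18.08
tool_pos: [0.5845, -0.0845, 0.187]
tool_rot: [3.134, -0.212, 0.0]
contact_force: [-0.0, -0.1, -1.8]
opening: 0.012
grip_force: 88.3
```

```bash
python3 go.py .5843 -.0845 .187 -1.7075; python3 ball.py; python3 - <<'E'
from h import *
print(proj('side',[[.5843,-.0845,.1685],[.573,-.165,.168]]))
from station import imaging
a=pickle.load(open("now.pkl","rb"))["color"][110:290,220:390]; b=imaging.get_image("top")["color"][110:200,200:370]
cv2.imwrite("pics/end.png",np.hstack([cv2.resize(a,(400,424),interpolation=3),np.vstack([cv2.resize(b,(400,212),interpolation=3)]*2)]))
E
```

```text
t 18.075 pos [ 0.5845 -0.0845  0.187 ] q [-0.269 -0.019  1.71  -0.     1.45   1.436] F [-0.  -0.1 -1.8] grip 88.29003095626831 0.012023094917162193
shift units now [-0.005  0.001  0.   ] in final axes [-0.005  0.001  0.   ] turn [ 0.    -0.     0.011]
green [([185, 99, 9, 12, 25], [189.1, 104.0]), ([251, 113, 13, 10, 64], [257.0, 117.2]), ([240, 116, 12, 10, 63], [245.5, 120.8]), ([372, 152, 8, 18, 42], [376.5, 157.1]), ([288, 165, 13, 13, 129], [293.9, 171.3])]
orange [([388, 163, 9, 7, 46], [391.7, 166.3]), ([305, 190, 14, 9, 60], [311.6, 194.1]), ([350, 190, 9, 7, 43], [354.3, 192.7]), ([192, 290, 8, 7, 29], [195.4, 292.9]), ([255, 341, 6, 16, 83], [257.8, 348.2])]
[[293.15440998 171.53182113]
 [310.32941064 193.64977306]]
```

View pics/end.png

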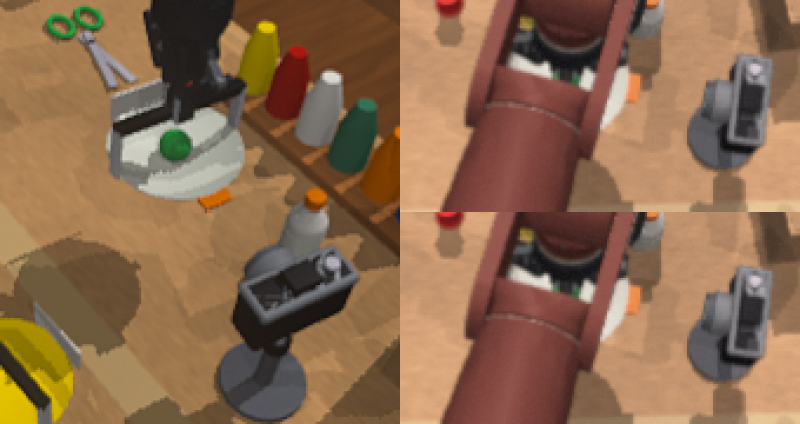

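The picture shows the dish held level with the ball in its middle at (175,145), the orange tab toward the lens at (215,199), and the camera and other things unmoved. The measured ball position is within 1 px of the target.

```bash
python3 -c "
from station import ctrl
print(ctrl.finish_job())"
```

```text
the job is handed in; nothing more can be done
None
```

I handed the job in at about 18 s with the dish held up, level and still, its orange tab facing the camera and the ball in its middle, about 17 cm in front of the lens and at lens height by my camera measurements. The first grasp closed on air above the handle without moving the dish, and the second one held; I wasn't shown a verdict.

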